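# Turn the flatted dowel flat-up in the V-jig and lock it with the keeper

### The arm

A 7-joint arm with a two-finger parallel gripper is mounted at the origin on the work surface. World frame = base frame: x ahead of the robot, y to its left, z up, the work surface at z = 0. Lengths are in m, angles in rad, forces in N, time in s.
With the tool pointing down it reaches from about 0.4 to 0.9 m from the base axis. Payload 5.5 kg.
Tool frame: the origin (TCP) lies at the very end of the fingers, on their centre line; the grasp point (between the pads) lies 19 mm behind it; z points along the fingers, y is the direction in which the jaws open and shut (so a half turn about z gives the same grasp; the last joint's range is limited). The gripper opens to 92 mm and grips with 3 to 60 N. Pads are 19 mm wide; open, the fingers measure 130 mm over their backs; the gripper's body (75 mm by 190 mm) begins 47 mm behind the grasp point.
Start: joints at [1.423, 0.501, -0.427, 1.55, 0.221, 1.138, -0.21], TCP at [0.26, -0.596, 0.227] pointing down, gripper open.
Joint ranges: [-2.88, 2.88], [-0.31, 2.03], [-1.54, 1.56], [0.2, 2.42], [-1.41, 4.55], [0.19, 2.02], [-2.57, 2.57]. Speed limits (rad/s): [2.57, 2.57, 3.14, 3.14, 3.14, 3.14, 3.14].

### API

Orientations are given as a rotation vector (axis times angle).
In Python, from plant import env gives the robot as it stands. The module is installed in compiled form; this text tells all that it offers.
- The arm moves only by the tool arm_command, never from a script. Its argument "rows" is a list of rows, each a list of 3 entries, a list of its own where there are three numbers: the shift along the tool's x, y, z in m, then the turn about the tool's z in degrees, then the finger opening in m, from 0 to 0.0918. A call has 1 to 10 rows; each row is the pose to reach, as a shift and turn from the pose commanded when the call began, along the tool's axes at that moment; what a row does not reach only later rows make up. A row lasts 1/10 s, in which the tool goes at most 50 mm and 8.59 degrees, less where a joint would pass 70% of its speed; a pose out of reach is approached as far as the arm can. A call with a gripper value outside its range is refused whole. The fingers move at their own pace and stop on an object; "force" is the grip in N (left out, the last holds). Time passes only in rows, so rows that repeat a pose let the fingers close. It gives the time, the measured TCP pose, the force and the opening at its end, in the units of the state.
- env.observe(): the state, without advancing time (a new reading comes with each control period).
- env.capture(name): name is "side" or "top" or "wrist"; returns the picture (480x640x3 uint8, red, green, blue); there is no depth.
- env.camera_info(name): a dict with "fx", "fy", "cx", "cy" (pixels), "world_to_cam" (4x4, takes a point from world to camera coordinates); the wrist camera has in their place "tool_from_camera" (4x4, takes a point from camera to tool coordinates, whose origin is the TCP and whose axes are the flange's). Camera axes: x right, y down, z forward; pixel columns grow to the right and rows downward; lengths in m; the calibration is good to about 2 mm. The wrist camera is an equidistant fisheye: a pixel r from the principal point sees the ray r / f radians off the axis. A picture is of the moment at which its call begins: read the wrist's pose just before it. camera_info takes no time and is no camera call.
- env.finish_job(): hands the job in, once; it reports no verdict.
Trained networks look in the newest picture that a camera, given by its name, has taken for a name from the list of things; names that differ only in an ending like _2 or _b are one class to them, and where a whole thing is asked for, a point or a joint stands for the part that bears it (a point fixed in the world has none). Each returns a list of dicts, best first, with "score" (0 to 1); they miss things now and then, are a little off and sometimes report something else, mostly with a low value. They report only what shows in the picture. A call takes as long as a camera call. They do not tell look-alikes from the thing itself.
- env.recognise(query, camera): "centre" ([row, column] in pixels, amid what is visible of it).
The state is a dict: "t": time; "joint_pos": joint angles; "joint_vel": joint speeds; "joint_efforts": joint torques, N m; "tcp_pos": TCP position; "eef_rot": TCP orientation; "wrist_force": force on the tool from outside, world axes, zero at the start; "torque": the same for the moment, N m; "finger_gap": opening from 0.0 (shut) to 1.0 (fully open).
Only numpy, scipy, OpenCV 4.12 (cv2) and the standard library are available. Lean on these libraries where they do the work, as an engineer would, in place of code of your own. Each camera call takes 0.05 s, during which the arm holds its last target. There are 200 camera calls.

### The job

Roll the thick wooden dowel in the steel V-jig, without lifting it out of its Vs, until the flats on its ends face straight up, and let go of it. Then lift the keeper by its knob out of the outer pair of notches and drop it into the pair of notches over the dowel's longer flat, so that it sits fully home there and locks the dowel. Leave the other things on the table alone.

Things in the scene. Friction and masses are not known exactly. Their poses are not given: they have to be found in the camera images.
- jig: Heavy steel jig (6 kg) standing on the table. Origin on the table top below the middle of the dowel's place; its y runs along the dowel towards the notches, z up. Base plate 120 mm (x) by 275 mm (y -108 to +168), 12 mm thick. Two upright cheeks, 12 mm thick, at x = -45 and +45, y 58 to 162, tops 105 mm over the table, each with two notches 18 mm wide, 12 mm deep (floors 92.8 mm over the table).
- v_axis (a point): Point on the jig (0, 0, 78 mm; jig's axes) where the dowel's middle lies when it rests in the Vs. Two 90 degree V-supports, 18 mm long (y), 64 mm wide, tops 77 mm above the table, stand at y = -68 and y = +30. Between them, y -59 to +21, the dowel is free all round above the base plate: grip it here (y about -19), across its diameter, from above or tilted about its axis up to 45 degrees.
- lock_notch (a point): Midway between the two cheeks, on the level of the notch floors, in the pair of notches at y = 75 of the jig, over the longer flat; jig's axes. The keeper's origin is here when it is home (2 mm of play each way along y).
- park_notch (a point): The same point for the outer pair of notches (y = 140, beyond the dowel's end), where the keeper starts.
- bar: Dowel 36 mm thick, 200 mm long, 0.12 to 0.21 kg, loose in the Vs. Origin mid-length on its axis; its y lies along it, as the jig's y (within 5 mm of v_axis at first). Both ends have a flat 25 mm wide, 13 mm from the axis (y 50 to 100 and -100 to -84); z points out of the flats. It starts with the flats 110 to 180 degrees from up, either way, and stays as left, but can roll by 8 degrees on release.
- keeper: Loose keeper, 0.08 to 0.14 kg, lying across both cheeks: aluminium cross bar 124 (x) by 14 (y) by 16 mm (z) with a black knob 24 (x) by 16 mm (y) on its middle, up to 58 mm above the underside. Origin: centre of the underside; axes as the jig's. Lift it over 12 mm to clear the notches. It reaches the lock notches' floors only if the flat is up within about 9 degrees; else the dowel holds it up.
- stool: Bystander: upturned cardboard model stool, 60 mm across, 45 mm high, beside the jig.
- tape: Bystander: roll of tape, 70 mm across, 20 mm high, beside the jig.
- marker: Bystander: marker pen 135 mm long, on the robot's side of the jig.
- knife: Bystander: craft knife, 150 mm long, beyond the end of the jig away from the notches.
- table_a: Bystander: cardboard model table, 130 by 90 mm, 60 mm high, far to the right.
- table_b: Bystander: cardboard model table, 100 by 100 mm, 50 mm high, to the left.
- glue: Bystander: glue bottle, 150 mm high, to the left.
Things that resemble listed ones, but are neither listed nor needed, are in the scene too. Of the things shaped like the keeper, the aluminium one is meant.

How it is judged:
By the outcome, as a careful person would: the job done as asked, in the order asked, and still so for the second after the job is handed in, with the robot touching nothing.
It also fails if it takes over 72 s, if anything falls off the work surface, if the arm or the gripper's body presses on something with over 40 N, if the wrist force passes 120 N, or if a joint passes its speed limit or range.

## Working session

There is one attempt and no reset: what is moved stays moved. The work goes in short steps, Python scripts to look and compute and a tool call to move; the robot and the scene stay as the last step left them, time stands still between calls to the robot, and variables do not carry over. Pictures are saved under pics/ and viewed, about 8 in all and at most 12, crops included, and the job is handed in when it is done.

Besides the shell and the picture viewer there is one more tool, called after "Request:" by a JSON object that holds its "fn" and its "kwargs". arm_command: Moves the arm, as the interface text tells. Its arguments: {"type":"object","properties":{"rows":{"type":"array"},"force":{"type":"number"}},"required":["rows"]}

```bash
mkdir -p pics; ls; cat > h.py <<'E'
import numpy as np,cv2
from scipy.spatial.transform import Rotation as R
from plant import env
def cap(n,f):
    im=env.capture(n); cv2.imwrite('pics/'+f,im[:,:,::-1]); return im
def ray(n,r,c,st=None):
    i=env.camera_info(n)
    if n=='wrist':
        st=st or env.observe()
        u=np.array([(c-i['cx'])/i['fx'],(r-i['cy'])/i['fy']]); th=np.hypot(*u)
        d=np.array([*(np.sin(th)*u/max(th,1e-9)),np.cos(th)])
        T=np.array(i['tool_from_camera']); Q=R.from_rotvec(st['eef_rot']).as_matrix()
        return Q@T[:3,3]+np.array(st['tcp_pos']),Q@T[:3,:3]@d
    W=np.linalg.inv(np.array(i['world_to_cam']))
    d=W[:3,:3]@np.array([(c-i['cx'])/i['fx'],(r-i['cy'])/i['fy'],1]); return W[:3,3],d/np.linalg.norm(d)
def atz(n,r,c,z,st=None):
    o,d=ray(n,r,c,st); return o+d*(z-o[2])/d[2]
def tri(rays):
    A=0;b=0
    for o,d in rays:
        P=np.eye(3)-np.outer(d,d);A=A+P;b=b+P@o
    x=np.linalg.solve(A,b); return x,[np.linalg.norm((np.eye(3)-np.outer(d,d))@(x-o)) for o,d in rays]
def proj(n,p):
    i=env.camera_info(n);W=np.array(i['world_to_cam']);q=W[:3,:3]@p+W[:3,3]
    return i['cy']+i['fy']*q[1]/q[2],i['cx']+i['fx']*q[0]/q[2]
E
python3 - <<'E'
from h import *
a=cap('side','s0.png');b=cap('top','t0.png');w=cap('wrist','w0.png')
for n in ('side','top','wrist'):
    print(n,{k:np.round(v,3).tolist() for k,v in env.camera_info(n).items()})
    for q in ('bar','keeper','jig'):
        print(n,q,[(np.round(x['centre']).tolist(),round(x['score'],2)) for x in env.recognise(q,n)])
print(env.observe())
E
```

```text
pics
side {'fx': 540.746, 'fy': 540.746, 'cx': 314.588, 'cy': 235.012, 'world_to_cam': [[-0.819, -0.574, -0.005, 0.424], [-0.433, 0.623, -0.651, 0.302], [0.377, -0.531, -0.759, 1.32], [0.0, 0.0, 0.0, 1.0]]}
side bar []
side keeper [([250.0, 398.0], 0.93), ([308.0, 327.0], 0.88), ([296.0, 250.0], 0.84), ([390.0, 336.0], 0.83), ([238.0, 278.0], 0.58)]
side jig [([240.0, 300.0], 0.97)]
top {'fx': 450.489, 'fy': 450.489, 'cx': 316.948, 'cy': 237.076, 'world_to_cam': [[0.037, -0.999, 0.007, -0.031], [-0.972, -0.038, -0.233, 0.525], [0.233, 0.002, -0.973, 0.894], [0.0, 0.0, 0.0, 1.0]]}
top bar [([204.0, 352.0], 0.57)]
top keeper [([211.0, 227.0], 0.71), ([301.0, 253.0], 0.66), ([325.0, 383.0], 0.6), ([194.0, 286.0], 0.59)]
top jig [([217.0, 326.0], 0.78)]
wrist {'fx': 371.648, 'fy': 371.648, 'cx': 319.163, 'cy': 242.635, 'tool_from_camera': [[0.0, -0.967, -0.256, 0.069], [1.0, 0.0, -0.0, 0.0], [0.0, -0.256, 0.967, -0.158], [0.0, 0.0, 0.0, 1.0]]}
wrist bar []
wrist keeper [([23.0, 30.0], 0.91)]
wrist jig []
{'t': 0.6, 'joint_pos': array([ 1.4232183 ,  0.50092387, -0.42700497,  1.55033842,  0.22079506,
        1.13827111, -0.21027596]), 'joint_vel': array([ 0.00055898,  0.00034976,  0.00246433, -0.00143443,  0.00082331,
        0.00040469,  0.00033812]), 'joint_efforts': array([ 1.76763839e-03, -5.66107464e+01, -5.80635801e+00, -2.79363853e+01,
       -6.66027074e-02,  2.10524874e-02,  1.79864452e-05]), 'tcp_pos': array([ 0.25961675, -0.59594751,  0.2267398 ]), 'eef_rot': array([3.07548263e+00, 6.40774265e-01, 1.20881986e-04]), 'wrist_force': array([ 0.64973972,  0.02870118, -0.00736426]), 'torque': array([-0.0026388 , -0.01398029,  0.01030529]), 'finger_gap': 0.9999804819443605}
```

View pics/s0.png

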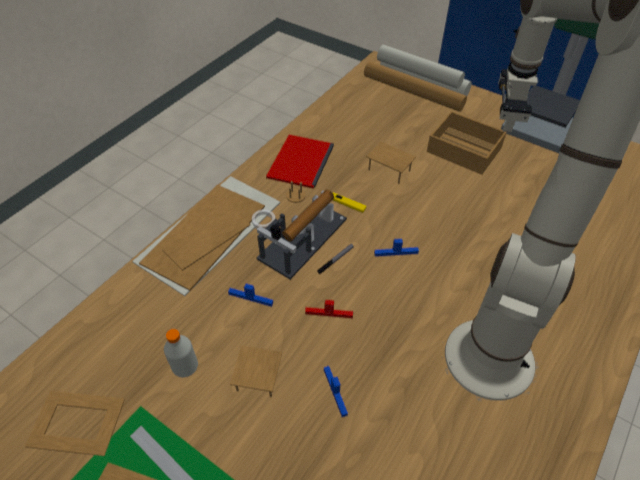

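View pics/t0.png

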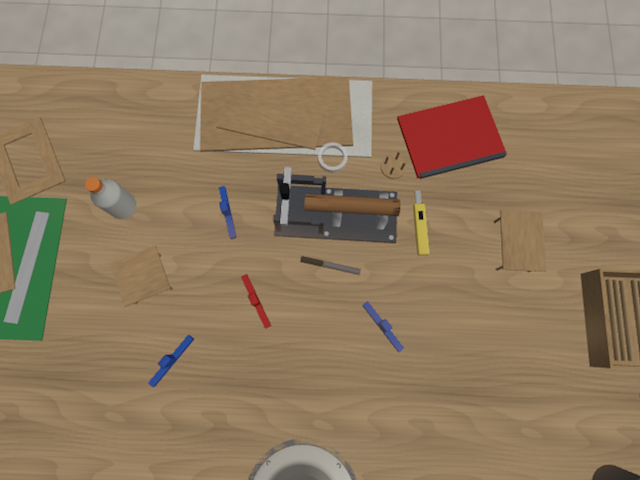

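The side and top views show the jig left of centre. In the top view the dowel runs from (204,305) to (206,399), given as row, column. The aluminium keeper with the black knob is near (194,286). The blue and red keepers are look-alikes.

```bash
python3 - <<'E'
from h import *
for nm,p,z in [('bar+y',(204,305),.08),('bar-y',(206,399),.08),('plate nr +y',(239,276),.012),('plate nr -y',(241,397),.012),('plate far -y',(189,397),.012),('knob',(190,286),.14)]:
    print(nm,np.round(atz('top',*p,z),3))
for t,s in [((204,352),(215,309)),((194,286),(238,278)),((217,326),(240,300))]:
    x,e=tri([ray('top',*t),ray('side',*s)]);print(np.round(x,3),np.round(e,4))
a=cv2.resize(cv2.imread('pics/s0.png')[170:290,230:390],None,fx=5,fy=5,interpolation=cv2.INTER_CUBIC)
cv2.imwrite('pics/s0c.png',a)
E
```

```text
bar+y [0.592 0.017 0.08 ]
bar-y [ 0.596 -0.182  0.08 ]
plate nr +y [0.53  0.081 0.012]
plate nr -y [ 0.536 -0.19   0.012]
plate far -y [ 0.658 -0.19   0.012]
knob [0.601 0.054 0.14 ]
[ 0.597 -0.083  0.075] [0.0013 0.0013]
[0.601 0.056 0.108] [0.0032 0.0032]
[ 0.585 -0.028  0.025] [0.0032 0.0032]
```

View pics/s0c.png

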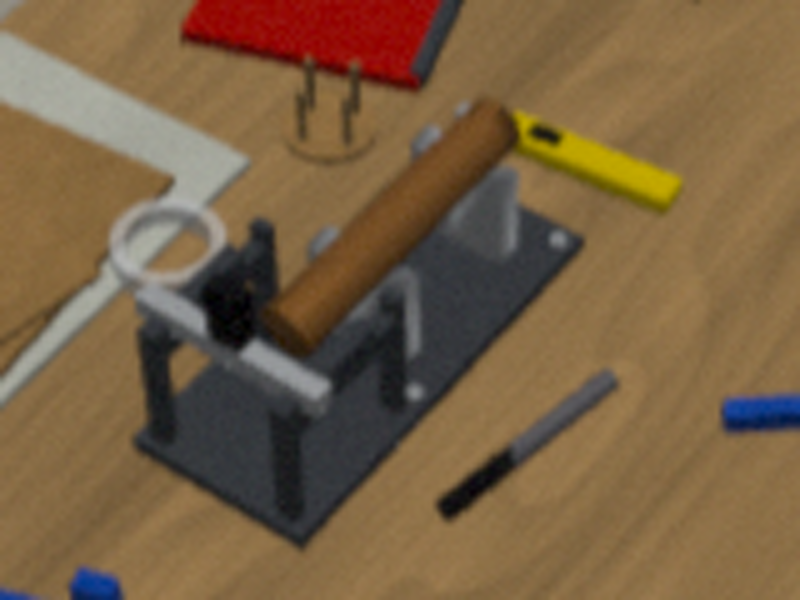

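Request:
{"fn": "arm_command", "kwargs": {"rows": [[[0.045,-0.012,0],7,0],[[0.09,-0.024,0],14,0],[[0.135,-0.036,0],21,0],[[0.18,-0.048,0.0],28,0],[[0.225,-0.06,0.02],35,0],[[0.27,-0.072,0.045],42,0],[[0.315,-0.084,0.07],49,0],[[0.36,-0.096,0.095],56,0],[[0.4,-0.108,0.12],63.6,0],[[0.43,-0.118,0.135],63.6,0]]}}

```text
t: 1.6
tcp_pos: [0.608, -0.3137, 0.0901]
eef_rot: [-2.95, 1.08, 0.001]
wrist_force: [0.1, -0.6, 0.0]
finger_gap: 0.181
```

```bash
python3 - <<'E'
from h import *
s=env.observe();print(s['t'],np.round(s['tcp_pos'],4),np.round(s['joint_pos'],2),s['finger_gap'],R.from_rotvec(s['eef_rot']).as_matrix().round(3).tolist())
cap('wrist','w1.png')
for q in ('bar','keeper'):print(q,[(np.round(x['centre']).tolist(),round(x['score'],2)) for x in env.recognise(q,'wrist')])
E
```

```text
1.6 [ 0.608  -0.3137  0.0901] [ 0.61  0.68 -0.25  1.56  0.2   0.93 -1.98] 0.18141473346545167 [[0.764, -0.646, -0.001], [-0.646, -0.764, 0.001], [-0.001, -0.0, -1.0]]
bar [([359.0, 307.0], 0.64)]
keeper [([471.0, 0.0], 0.5)]
```

View pics/w1.png

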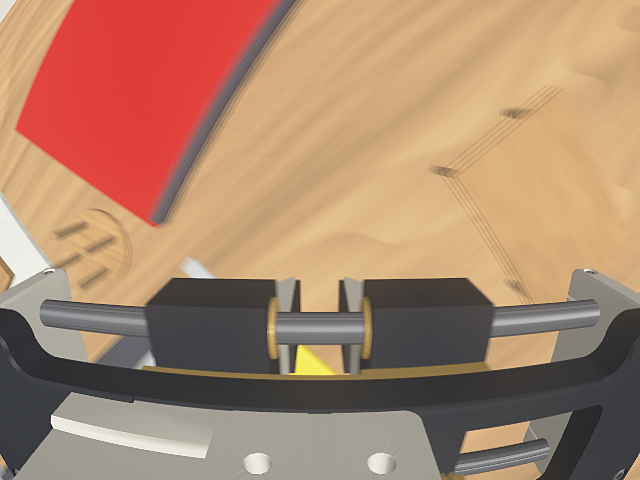

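The gripper hides the lower half of the wrist image, so the end face can't be seen from here. With the tool's x along the dowel, the camera will sit over the longer flat while the fingertips are on the dowel, so I'll go there.

Request:
{"fn": "arm_command", "kwargs": {"rows": [[[0,0,-0.03],-8,0],[[-0.01,-0.01,-0.06],-16,0],[[-0.04,-0.04,-0.06],-24,0],[[-0.06,-0.065,-0.06],-32,0],[[-0.08,-0.085,-0.06],-40,0],[[-0.1,-0.105,-0.06],-48,0],[[-0.12,-0.13,-0.06],-56,0],[[-0.135,-0.145,-0.06],-64,0],[[-0.146,-0.156,-0.06],-72,0],[[-0.146,-0.156,-0.05],-80,0]]}}

```text
t: 2.75
tcp_pos: [0.5964, -0.1009, 0.144]
eef_rot: [2.946, 1.084, 0.005]
wrist_force: [0.5, 0.4, -0.0]
finger_gap: 0.003
```

Request:
{"fn": "arm_command", "kwargs": {"rows": [[[0,0,0],-8,0],[[0,0,0],-16,0],[[0,0,0],-24,0],[[0,0,0],-32,0],[[0,0,0.005],-40,0],[[0,0,0.01],-48,0],[[0,0,0.015],-51.2,0],[[0,0,0.02],-51.2,0]]}}

```text
t: 3.55
tcp_pos: [0.5952, -0.1049, 0.1219]
eef_rot: [2.201, 2.24, -0.001]
wrist_force: [1.0, -0.2, 0.4]
finger_gap: 0.005
```

```bash
python3 - <<'E'
from h import *
s=env.observe();print(s['t'],np.round(s['tcp_pos'],4),np.round(s['joint_pos'],2),s['finger_gap'],R.from_rotvec(s['eef_rot']).as_matrix().round(3).tolist())
cap('wrist','w2.png')
for q in ('bar','keeper'):print(q,[(np.round(x['centre']).tolist(),round(x['score'],2)) for x in env.recognise(q,'wrist')])
E
```

```text
3.55 [ 0.5952 -0.1049  0.1219] [ 0.72  0.65 -0.81  1.75  0.55  0.99 -0.29] 0.005075887051771006 [[-0.018, 1.0, 0.0], [1.0, 0.018, -0.001], [-0.001, 0.0, -1.0]]
bar [([155.0, 326.0], 0.75)]
keeper [([14.0, 55.0], 0.88), ([260.0, 77.0], 0.85)]
```

View pics/w2.png

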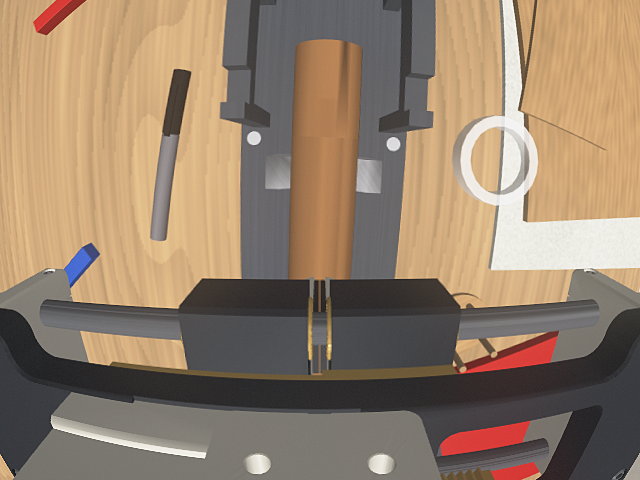

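The dowel fills columns 290 to 358 and its end is at row 40. A faint step at row 137 marks the start of the flat. I'll zoom in on it.

```bash
python3 - <<'E'
from h import *
a=cv2.imread('pics/w2.png')[20:220,240:410]
cv2.imwrite('pics/w2c.png',cv2.convertScaleAbs(cv2.resize(a,None,fx=3,fy=3,interpolation=cv2.INTER_CUBIC),alpha=1.2))
E
```

```text
(no output)
```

View pics/w2c.png

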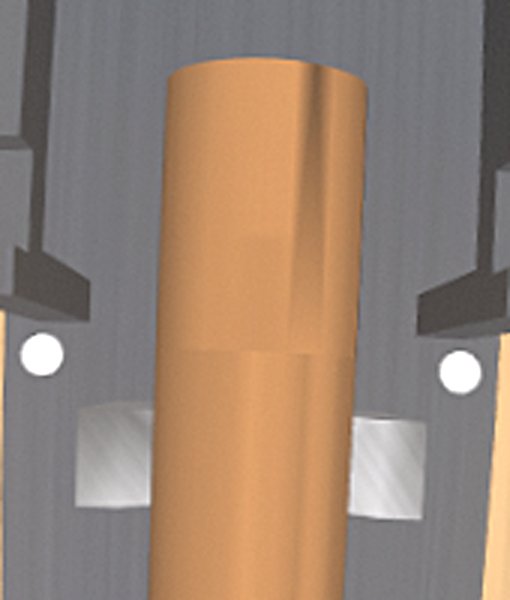

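The flats face nearly straight down, since no edge shows on either side. The tool can't tilt, so I'll roll the dowel by friction: closed fingertips pressed lightly on top and drawn across. First I'll touch down and read the force.

Request:
{"fn": "arm_command", "kwargs": {"rows": [[[0,-0.006,0.01],0,0],[[0,-0.006,0.018],0,0],[[0,-0.006,0.022],0,0],[[0,-0.006,0.024],0,0],[[0,-0.006,0.026],0,0],[[0,-0.006,0.026],0,0]], "force": 20}}

```text
t: 4.3
tcp_pos: [0.5894, -0.1026, 0.096]
eef_rot: [-2.199, -2.244, 0.001]
wrist_force: [-2.5, 0.5, 2.1]
finger_gap: 0.008
```

Request:
{"fn": "arm_command", "kwargs": {"rows": [[[0,0,0.001],0,0],[[0,0,0.002],0,0],[[0,0,0.002],0,0]]}}

```text
t: 4.6
tcp_pos: [0.5895, -0.1026, 0.0956]
eef_rot: [2.198, 2.243, -0.001]
wrist_force: [-6.8, 0.3, 14.2]
finger_gap: 0.007
```

Request:
{"fn": "arm_command", "kwargs": {"rows": [[[0,0.003,0],0,0],[[0,0.006,0],0,0],[[0,0.009,0],0,0],[[0,0.012,0],0,0],[[0,0.015,0],0,0],[[0,0.015,0],0,0]]}}

```text
t: 5.2
tcp_pos: [0.6038, -0.1029, 0.1011]
eef_rot: [2.198, 2.241, -0.009]
wrist_force: [-24.1, -0.9, 55.6]
finger_gap: 0.004
```

```bash
python3 - <<'E'
from h import *
cap('wrist','w3.png')
a=cv2.imread('pics/w3.png')[20:300,220:430]
cv2.imwrite('pics/w3c.png',cv2.resize(a,None,fx=2.1,fy=2.1,interpolation=cv2.INTER_CUBIC))
E
```

```text
(no output)
```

View pics/w3c.png

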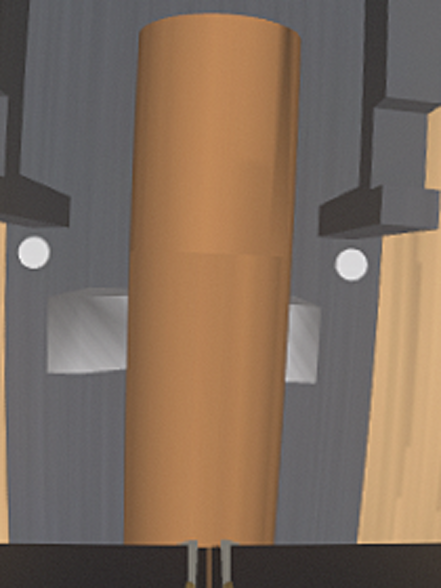

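The dowel rolls: the dark seam moved from about 29° to about 59°. It also climbed the right side of the V, and the force reached 55 N, so I'll ease off and press more lightly.

Request:
{"fn": "arm_command", "kwargs": {"rows": [[[0,0.003,-0.003],0,0],[[0,0.006,-0.005],0,0],[[0,0.008,-0.008],0,0],[[0,0.008,-0.014],0,0],[[0,0.008,-0.02],0,0]]}}

```text
t: 5.75
tcp_pos: [0.6124, -0.1022, 0.114]
eef_rot: [2.199, 2.243, 0.0]
wrist_force: [0.0, 1.3, -0.1]
finger_gap: 0.003
```

```bash
cat >> h.py <<'E'
def seam(f,save=None):
    s=env.observe(); im=cap('wrist',f); print(s['t'],np.round(s['tcp_pos'],4),np.round(s['wrist_force'],1))
    hsv=cv2.cvtColor(im,cv2.COLOR_RGB2HSV)
    for r in (70,100,125,165,185):
        m=(hsv[r,:,1]>90)&(hsv[r,:,0]<25); m[:240]=0;m[410:]=0
        c=np.where(m)[0]; g=im[r-2:r+3].sum(2).mean(0)
        print(r,c.min(),c.max(),' '.join(str(int(v)) for v in g[c.min():c.max()+1:3]))
    return im
E
python3 - <<'E'
from h import *
seam('w4.png')
E
```

```text
5.75 [ 0.6124 -0.1022  0.114 ] [ 0.   1.3 -0.1]
70 260 409 253 301 323 342 360 367 373 381 385 385 391 393 395 395 373 299 274 282 351 354 338 313 294 224 297 283 299 293 300 299 296 300 293 301 297 292 299 209 174 171 292 292 298 301 305 305 306 306 334 462
100 259 409 269 304 328 349 366 366 372 379 380 383 386 390 388 390 358 322 321 316 366 356 337 315 298 247 300 288 298 297 299 303 293 299 301 301 293 299 302 181 222 302 302 303 304 303 302 305 284 498 471 472 480
125 258 409 271 306 333 352 369 373 373 374 374 374 373 376 379 383 362 362 364 361 372 363 344 316 299 268 300 291 299 303 303 304 294 306 308 171 182 184 185 184 186 200 304 304 303 308 308 307 301 306 405 481 491
165 257 409 281 312 329 340 351 356 361 366 376 391 402 395 389 387 379 366 356 377 375 359 329 301 286 512 498 468 461 447 411 392 365 342 312 299 303 316 308 306 304 305 305 309 317 507 504 474 497 468 446 492 501
185 257 409 273 313 332 343 352 358 362 370 379 397 399 393 389 386 376 362 360 383 373 357 319 296 263 536 533 528 548 518 480 442 440 431 306 303 305 302 310 306 312 310 306 310 518 507 494 478 501 464 454 504 501
```

On release it rolled back down the V, so there was no net roll. I'll try contact on the right shoulder of the dowel, following its arc downward so that the load stays centred in the Vs and it spins in place.

Request:
{"fn": "arm_command", "kwargs": {"rows": [[[0,-0.0077,0.015],0,0],[[0,-0.0077,0.0195],0,0],[[0,-0.0077,0.0212],0,0],[[0,-0.005,0.0219],0,0],[[0,-0.0025,0.0228],0,0],[[0,-0.0003,0.0245],0,0],[[0,0.0015,0.0263],0,0],[[0,0.0015,0.0263],0,0]]}}

```text
t: 6.6
tcp_pos: [0.6152, -0.1022, 0.0877]
eef_rot: [2.199, 2.242, 0.003]
wrist_force: [1.5, -0.6, 5.0]
finger_gap: 0.001
```

```bash
python3 - <<'E'
from h import *
seam('w5.png')
E
```

```text
6.6 [ 0.6152 -0.1022  0.0877] [ 1.5 -0.6  5. ]
70 245 409 272 307 325 344 359 370 374 378 382 384 388 389 392 390 392 395 347 291 290 282 332 367 351 334 310 295 248 300 293 285 294 295 293 295 290 289 294 290 294 291 290 294 299 166 284 298 298 299 298 300 301 302 302 293 477
100 243 409 267 301 325 344 360 369 372 376 376 373 373 375 372 376 380 384 352 333 334 332 323 379 358 338 319 302 280 309 299 284 300 297 295 301 295 291 298 298 302 293 292 299 309 169 212 299 298 297 298 299 300 300 300 296 497 466
125 242 321 260 304 329 346 360 371 368 373 377 374 374 376 375 375 379 382 362 368 366 365 363 383 364 344 323 302 287
165 241 409 291 305 327 338 347 353 357 365 366 373 391 402 398 390 389 390 378 369 358 367 383 373 360 335 306 294 253 435 403 391 379 354 343 339 333 317 310 311 303 307 304 303 309 306 305 307 307 307 286 510 509 479 478 494 459 443 498
185 241 409 254 316 329 341 348 353 359 365 368 381 391 401 400 392 389 388 376 367 356 371 380 372 357 325 301 292 303 521 515 532 526 525 478 457 438 420 396 308 303 301 318 309 311 299 318 310 307 309 433 507 510 475 492 485 456 463 500
```

Request:
{"fn": "arm_command", "kwargs": {"rows": [[[0,0.003,-0.003],0,0],[[0,0.005,-0.006],0,0],[[0,0.005,-0.015],0,0],[[0,0.0,-0.025],0,0],[[0,-0.01,-0.025],0,0],[[0,-0.0155,-0.025],0,0]]}}

```text
t: 7.25
tcp_pos: [0.5971, -0.1027, 0.1127]
eef_rot: [2.199, 2.243, -0.001]
wrist_force: [-0.1, -1.2, -0.6]
finger_gap: 0.008
```

```bash
python3 - <<'E'
from h import *
im=seam('w6.png')
ims=[cv2.imread('pics/'+f)[20:280,230:420] for f in ('w2.png','w5.png','w6.png')]
cv2.imwrite('pics/cmp.png',cv2.resize(np.hstack(ims),None,fx=1.4,fy=1.4,interpolation=cv2.INTER_CUBIC))
E
```

```text
7.25 [ 0.5971 -0.1027  0.1127] [-0.1 -1.2 -0.6]
70 289 357 272 299 325 341 359 374 380 388 393 397 398 402 406 405 407 375 302 276 308 365 356 336 310
100 288 356 278 303 329 347 366 377 376 386 391 392 391 392 394 396 399 364 332 331 336 371 359 336 311
125 287 355 278 306 332 350 368 378 382 384 385 385 385 386 384 390 387 374 372 370 367 379 366 339 313
165 286 409 276 313 331 343 356 363 365 373 377 390 404 410 404 399 396 386 371 370 386 380 353 320 286 474 488 468 464 442 408 388 357 333 315 313 317 311 318 314 315 321 524 513
185 286 409 285 318 335 349 359 364 367 375 382 395 409 409 402 399 395 380 369 378 386 372 343 312 360 540 544 553 555 521 478 453 445 371 318 318 312 314 315 315 312 459 520 499
```

View pics/cmp.png

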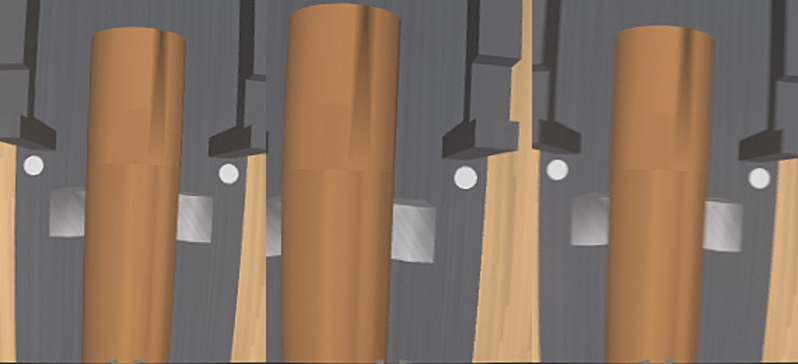

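The seam hasn't moved: the tip just slid, at only about 5 N. A better lever is the inner pad of the right finger, pressed on the dowel's right flank and drawn straight down. The load then goes into the left V face and the stroke is long. I'll open to 56 mm and come down astride the dowel.

Request:
{"fn": "arm_command", "kwargs": {"rows": [[[0,-0.006,0],0,0.056],[[0,-0.006,0],0,0.056],[[0,-0.006,0],0,0.056],[[0,-0.006,0],0,0.056],[[0,-0.006,0],0,0.056],[[0,-0.006,0],0,0.056],[[0,-0.006,0],0,0.056],[[0,-0.006,0.015],0,0.056],[[0,-0.006,0.03],0,0.056],[[0,-0.006,0.041],0,0.056]]}}

```text
t: 8.3
tcp_pos: [0.5912, -0.1028, 0.0691]
eef_rot: [-2.198, -2.242, 0.002]
wrist_force: [0.7, 0.2, -0.9]
finger_gap: 0.609
```

Request:
{"fn": "arm_command", "kwargs": {"rows": [[[0,-0.003,0],0,0.056],[[0,-0.005,0],0,0.056],[[0,-0.005,0],0,0.056]]}}

```text
t: 8.6
tcp_pos: [0.5873, -0.1027, 0.0717]
eef_rot: [2.199, 2.244, 0.0]
wrist_force: [-0.4, 0.5, -0.1]
finger_gap: 0.61
```

Request:
{"fn": "arm_command", "kwargs": {"rows": [[[0,-0.002,0],0,0.056],[[0,-0.003,0],0,0.056]]}}

```text
t: 8.8
tcp_pos: [0.5854, -0.1028, 0.0723]
eef_rot: [2.198, 2.242, 0.003]
wrist_force: [2.2, 0.3, 0.6]
finger_gap: 0.606
```

Contact, at about 2 N. Next I'll press slightly and stroke down.

Request:
{"fn": "arm_command", "kwargs": {"rows": [[[0,-0.001,0.003],0,0.056],[[0,-0.001,0.007],0,0.056],[[0,-0.001,0.011],0,0.056],[[0,-0.001,0.015],0,0.056],[[0,-0.001,0.019],0,0.056],[[0,-0.001,0.023],0,0.056]]}}

```text
t: 9.4
tcp_pos: [0.5855, -0.1028, 0.049]
eef_rot: [2.197, 2.241, 0.004]
wrist_force: [5.3, -0.6, 3.8]
finger_gap: 0.611
```

```bash
python3 - <<'E'
from h import *
seam('w7.png')
E
```

```text
9.4 [ 0.5855 -0.1028  0.049 ] [ 5.3 -0.6  3.8]
70 308 409 291 333 355 377 391 408 418 432 445 456 455 455 465 464 471 472 477 477 479 481 480 479 482 482 478 417 391 387 386 383 449 441 421 396
100 307 409 304 340 356 379 398 413 427 438 450 456 458 461 465 466 470 468 466 463 466 464 463 466 467 470 472 432 428 428 425 420 456 446 426 399 370
125 306 409 301 344 359 380 397 417 429 439 450 456 458 460 460 466 466 465 467 465 464 465 464 467 469 471 467 466 462 463 460 455 460 450 428 402 371
165 304 406 306 343 366 384 392 405 414 421 428 437 438 441 449 456 456 464 472 483 490 489 484 480 477 480 474 467 456 441 450 471 464 450 428 387 364
185 304 404 305 354 367 388 397 408 414 423 432 438 443 445 449 457 461 469 476 488 491 485 484 479 479 479 470 460 450 439 462 469 461 444 406 371
```

```bash
python3 - <<'E'
from h import *
for f in ('w2','w3','w6','w7'):
    im=cv2.imread(f'pics/{f}.png'); hsv=cv2.cvtColor(im,cv2.COLOR_BGR2HSV)
    for r in (100,165):
        m=((hsv[r-1:r+2,:,1].mean(0)>90)).astype(int); 
        c=300 if f!='w7' else 350
        a=c
        while m[a]:a-=1
        b=c
        while m[b]:b+=1
        g=im[r-2:r+3].sum(2).mean(0)
        u=np.linspace(-.95,.95,33); print(f,r,a,b,np.interp((a+b)/2+u*(b-a)/2,np.arange(640),g).astype(int).tolist())
E
```

```text
w2 100 293 360 [276, 297, 316, 335, 346, 358, 369, 378, 380, 382, 386, 389, 390, 388, 387, 387, 387, 387, 390, 390, 396, 389, 344, 334, 334, 330, 330, 373, 367, 352, 336, 316, 300]
w2 165 290 357 [275, 299, 317, 328, 340, 347, 353, 363, 363, 368, 371, 376, 380, 386, 396, 406, 412, 406, 402, 400, 399, 396, 388, 376, 366, 369, 387, 386, 376, 361, 331, 307, 287]
w3 100 282 361 [242, 282, 294, 314, 329, 341, 345, 356, 368, 378, 384, 395, 401, 406, 412, 414, 412, 408, 403, 401, 393, 387, 379, 370, 363, 358, 354, 348, 331, 296, 289, 286, 284]
w3 165 280 357 [271, 283, 303, 317, 332, 344, 351, 362, 371, 373, 381, 386, 388, 392, 392, 395, 391, 387, 386, 387, 381, 380, 384, 388, 388, 376, 363, 358, 347, 332, 309, 313, 301]
w6 100 287 357 [281, 302, 321, 335, 347, 361, 370, 377, 379, 384, 387, 390, 390, 391, 391, 393, 394, 394, 395, 398, 397, 374, 341, 333, 331, 327, 343, 369, 366, 351, 335, 317, 294]
w6 165 285 353 [289, 311, 324, 334, 343, 350, 358, 363, 366, 370, 373, 378, 382, 390, 400, 407, 410, 403, 399, 399, 399, 393, 385, 377, 368, 371, 383, 386, 378, 363, 340, 318, 296]
w7 100 306 411 [324, 351, 371, 391, 406, 422, 434, 447, 456, 458, 460, 464, 466, 470, 468, 466, 465, 463, 464, 464, 468, 470, 476, 443, 431, 428, 425, 425, 430, 455, 430, 407, 376]
w7 165 303 407 [322, 356, 374, 389, 400, 411, 420, 427, 436, 436, 442, 447, 454, 456, 463, 472, 483, 490, 489, 483, 480, 478, 479, 473, 462, 452, 439, 459, 469, 462, 442, 405, 372]
```

The texture hasn't moved, so the pad slid at a friction ratio of about 0.7. I'll give it one firmer stroke at 60 N finger force before changing method.

Request:
{"fn": "arm_command", "kwargs": {"rows": [[[0,0.007,0],0,0.056],[[0,0.007,-0.012],0,0.056],[[0,0.007,-0.023],0,0.056],[[0,0.0,-0.023],0,0.056],[[0,-0.005,-0.023],0,0.056],[[0,-0.007,-0.02],0,0.056],[[0,-0.007,-0.015],0,0.056],[[0,-0.007,-0.01],0,0.056],[[0,-0.007,-0.005],0,0.056]], "force": 60}}

```text
t: 10.35
tcp_pos: [0.5855, -0.1029, 0.0584]
eef_rot: [2.19, 2.234, 0.021]
wrist_force: [12.4, -1.0, 9.1]
finger_gap: 0.612
```

```bash
cat >> h.py <<'E'
def prof(f):
    s=env.observe();im=cap('wrist',f)[:,:,::-1]; hsv=cv2.cvtColor(np.ascontiguousarray(im),cv2.COLOR_BGR2HSV)
    print(round(s['t'],2),np.round(s['tcp_pos'],4),np.round(s['wrist_force'],1),round(s['finger_gap']*.0918,4))
    # expected column of dowel centre
    c=int(319+371*(.597-s['tcp_pos'][0]+.0012)/(s['tcp_pos'][2]+.158-.09))
    for r in (100,165):
        m=((hsv[r-1:r+2,:,1].mean(0)>90)).astype(int);a=b=c
        while m[a]:a-=1
        while m[b] and b<639:b+=1
        g=im[r-2:r+3].astype(int).sum(2).mean(0); u=np.linspace(-.95,.95,33)
        print(r,a,b,np.interp((a+b)/2+u*(b-a)/2,np.arange(640),g).astype(int).tolist())
E
python3 - <<'E'
from h import *
prof('w8.png')
E
```

```text
10.35 [ 0.5855 -0.1029  0.0584] [12.4 -1.   9.1] 0.0562
100 307 405 [294, 328, 339, 364, 379, 392, 405, 417, 427, 432, 435, 436, 438, 443, 444, 444, 442, 440, 436, 436, 439, 443, 446, 437, 401, 401, 399, 394, 392, 431, 410, 387, 356]
165 305 402 [306, 336, 353, 366, 376, 388, 396, 404, 411, 412, 416, 423, 428, 431, 437, 447, 458, 467, 464, 460, 454, 454, 453, 444, 436, 424, 413, 434, 441, 432, 413, 373, 345]
```

Still no spin, so the Vs grip harder than the pads do. I'll use that: grip the dowel, slide it unrotated a little way up the left V face, and let it roll down. Each cycle should give about 25 to 30° with the dowel staying in the Vs. First I'll centre and grip it.

Request:
{"fn": "arm_command", "kwargs": {"rows": [[[0,0.012,-0.006],0,0.056],[[0,0.022,-0.006],0,0.056],[[0,0.022,-0.006],0,0.05],[[0,0.022,-0.006],0,0.03],[[0,0.022,-0.006],0,0.03],[[0,0.022,-0.006],0,0.03],[[0,0.022,-0.006],0,0.03]], "force": 15}}

```text
t: 11.1
tcp_pos: [0.5954, -0.1027, 0.0585]
eef_rot: [-2.197, -2.24, 0.006]
wrist_force: [-6.3, -0.3, 3.1]
finger_gap: 0.39
```

Request:
{"fn": "arm_command", "kwargs": {"rows": [[[0,-0.005,-0.004],0,0.03],[[0,-0.0085,-0.007],0,0.03],[[0,-0.01,-0.0085],0,0.03],[[0,-0.01,-0.0085],0,0.03]]}}

```text
t: 11.5
tcp_pos: [0.5882, -0.103, 0.0682]
eef_rot: [2.199, 2.243, 0.0]
wrist_force: [-0.2, 0.2, -3.1]
finger_gap: 0.39
```

Request:
{"fn": "arm_command", "kwargs": {"rows": [[[0,0.003,0.01],0,0.066],[[0,0.008,0.015],0,0.066],[[0,0.008,0.015],0,0.066],[[0,0.008,0.01],0,0.066]]}}

```text
t: 11.9
tcp_pos: [0.5959, -0.1022, 0.0571]
eef_rot: [-2.198, -2.242, 0.001]
wrist_force: [0.8, -0.1, -0.9]
finger_gap: 0.686
```

```bash
python3 - <<'E'
from h import *
prof('w9.png')
E
```

```text
11.9 [ 0.5959 -0.1022  0.0571] [ 0.8 -0.1 -0.9] 0.063
100 277 378 [299, 323, 349, 365, 377, 387, 403, 413, 428, 438, 446, 454, 459, 466, 468, 466, 465, 463, 458, 451, 444, 438, 430, 426, 420, 414, 410, 404, 364, 355, 346, 350, 332]
165 275 374 [306, 333, 353, 366, 383, 394, 409, 415, 422, 428, 435, 438, 442, 448, 445, 445, 441, 445, 442, 439, 439, 445, 452, 450, 444, 427, 422, 414, 398, 377, 365, 377, 351]
```

It rolled about 27° and settled back in the Vs. I'll repeat the same cycle.

Request:
{"fn": "arm_command", "kwargs": {"rows": [[[0,0,0],0,0.03],[[0,0,0],0,0.03],[[0,0,0],0,0.03],[[0,0,0],0,0.03],[[0,-0.005,-0.005],0,0.03],[[0,-0.009,-0.009],0,0.03],[[0,-0.009,-0.009],0,0.03],[[0,-0.006,0.001],0,0.066],[[0,0,0.006],0,0.066],[[0,0,0],0,0.066]]}}

```text
t: 12.95
tcp_pos: [0.5957, -0.1025, 0.0561]
eef_rot: [-2.197, -2.242, 0.002]
wrist_force: [0.2, 0.1, 0.7]
finger_gap: 0.598
```

```bash
python3 - <<'E'
from h import *
prof('w10.png')
E
```

```text
12.95 [ 0.5957 -0.1025  0.0561] [0.2 0.1 0.7] 0.0549
100 277 379 [280, 302, 323, 334, 349, 369, 384, 383, 399, 413, 422, 429, 439, 442, 445, 450, 456, 460, 461, 464, 467, 464, 463, 465, 457, 446, 431, 414, 393, 376, 356, 336, 309]
165 275 375 [304, 337, 358, 374, 384, 381, 381, 391, 403, 414, 423, 429, 441, 447, 448, 456, 460, 457, 456, 456, 452, 450, 444, 439, 432, 422, 409, 402, 388, 383, 379, 359, 326]
```

Request:
{"fn": "arm_command", "kwargs": {"rows": [[[0,0,0],0,0.03],[[0,0,0],0,0.03],[[0,0,0],0,0.03],[[0,0,0],0,0.03],[[0,-0.005,-0.005],0,0.03],[[0,-0.009,-0.009],0,0.03],[[0,-0.009,-0.009],0,0.03],[[0,-0.006,0.001],0,0.066],[[0,0,0.006],0,0.066],[[0,0,0],0,0.066]]}}

```text
t: 14.0
tcp_pos: [0.5959, -0.1025, 0.0562]
eef_rot: [-2.198, -2.242, 0.002]
wrist_force: [-0.4, -0.1, 0.2]
finger_gap: 0.601
```

```bash
python3 - <<'E'
from h import *
prof('w11.png')
ims=[cv2.imread('pics/'+f)[10:275,230:420] for f in ('w9.png','w10.png','w11.png')]
cv2.imwrite('pics/cmp2.png',cv2.resize(np.hstack(ims),None,fx=1.4,fy=1.4,interpolation=cv2.INTER_CUBIC))
E
```

```text
14.0 [ 0.5959 -0.1025  0.0562] [-0.4 -0.1  0.2] 0.0552
100 277 378 [286, 296, 311, 327, 341, 349, 355, 359, 367, 379, 395, 393, 397, 413, 423, 432, 428, 423, 434, 440, 444, 445, 444, 440, 436, 433, 424, 416, 407, 398, 385, 366, 326]
165 275 374 [326, 344, 348, 350, 363, 381, 388, 398, 414, 422, 432, 443, 449, 443, 435, 429, 426, 432, 436, 440, 440, 440, 445, 440, 434, 430, 425, 415, 405, 391, 376, 355, 326]
```

View pics/cmp2.png

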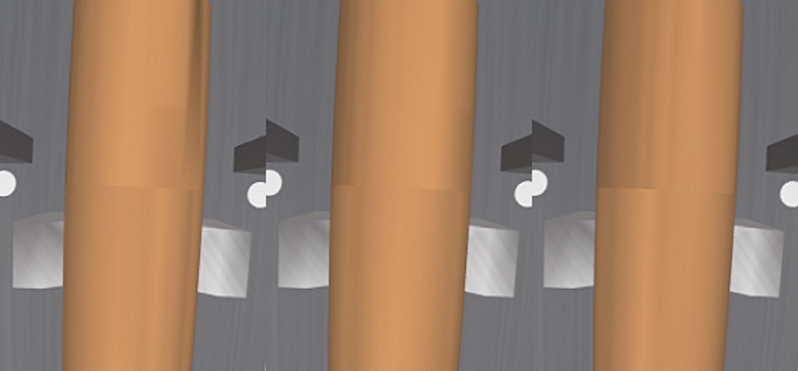

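It rolls about 35° per cycle with the dowel seated. No flat shows yet, so I'll do another cycle.

Request:
{"fn": "arm_command", "kwargs": {"rows": [[[0,0,0],0,0.03],[[0,0,0],0,0.03],[[0,0,0],0,0.03],[[0,0,0],0,0.03],[[0,-0.005,-0.005],0,0.03],[[0,-0.009,-0.009],0,0.03],[[0,-0.009,-0.009],0,0.03],[[0,-0.006,0.001],0,0.066],[[0,0,0.006],0,0.066],[[0,0,0],0,0.066]]}}

```text
t: 15.05
tcp_pos: [0.5959, -0.1025, 0.0562]
eef_rot: [-2.198, -2.242, 0.002]
wrist_force: [-0.2, -0.5, 0.2]
finger_gap: 0.602
```

```bash
python3 - <<'E'
from h import *
prof('w12.png')
for f in ('w9','w10','w11','w12'):
    im=cv2.imread(f'pics/{f}.png'); hsv=cv2.cvtColor(im,cv2.COLOR_BGR2HSV); o=[]
    for r in (40,80,110,125,160,180):
        m=hsv[r,:,1]>90; a=b=325
        while m[a]:a-=1
        while m[b]:b+=1
        o.append((a,b))
    print(f,o)
E
```

```text
15.05 [ 0.5959 -0.1025  0.0562] [-0.2 -0.5  0.2] 0.0553
100 277 378 [282, 309, 326, 338, 346, 354, 357, 356, 361, 369, 376, 386, 392, 399, 402, 400, 396, 398, 398, 408, 413, 405, 404, 413, 414, 410, 396, 395, 390, 380, 371, 355, 322]
165 275 375 [328, 337, 341, 353, 383, 400, 414, 416, 417, 415, 413, 412, 413, 424, 437, 438, 440, 442, 449, 451, 454, 455, 450, 435, 419, 404, 400, 398, 391, 382, 374, 354, 323]
w9 [(280, 380), (278, 379), (277, 377), (276, 377), (275, 375), (275, 373)]
w10 [(280, 381), (278, 379), (277, 378), (276, 377), (276, 375), (275, 374)]
w11 [(280, 380), (278, 379), (277, 378), (276, 377), (275, 375), (274, 373)]
w12 [(280, 380), (278, 379), (277, 377), (276, 377), (275, 375), (274, 374)]
```

```bash
python3 - <<'E'
from h import *
ims=[cv2.imread('pics/'+f)[0:275,225:425] for f in ('w11.png','w12.png')]
cv2.imwrite('pics/cmp3.png',cv2.convertScaleAbs(cv2.resize(np.hstack(ims),None,fx=2,fy=2,interpolation=cv2.INTER_CUBIC),alpha=1.2))
E
```

```text
(no output)
```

View pics/cmp3.png

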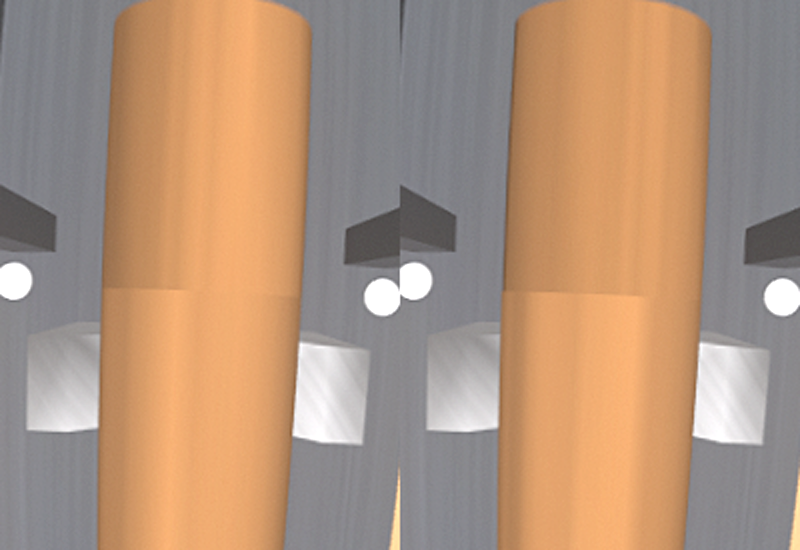

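Request:
{"fn": "arm_command", "kwargs": {"rows": [[[0,0,0],0,0.03],[[0,0,0],0,0.03],[[0,0,0],0,0.03],[[0,0,0],0,0.03],[[0,-0.005,-0.005],0,0.03],[[0,-0.009,-0.009],0,0.03],[[0,-0.009,-0.009],0,0.03],[[0,-0.006,0.001],0,0.066],[[0,0,0.006],0,0.066],[[0,0,0],0,0.066]]}}

```text
t: 16.1
tcp_pos: [0.5959, -0.1025, 0.0562]
eef_rot: [-2.198, -2.242, 0.002]
wrist_force: [-0.1, -0.5, -0.3]
finger_gap: 0.602
```

```bash
cat >> h.py <<'E'
def edges(f):
    im=cv2.imread(f'pics/{f}'); hsv=cv2.cvtColor(im,cv2.COLOR_BGR2HSV); o=[]
    for r in (20,40,80,110,125,160,180):
        m=hsv[r,:,1]>90; a=b=325
        while m[a]:a-=1
        while m[b]:b+=1
        o.append((a,b))
    print(f,o)
E
python3 - <<'E'
from h import *
prof('w13.png');edges('w13.png')
E
```

```text
16.1 [ 0.5959 -0.1025  0.0562] [-0.1 -0.5 -0.3] 0.0553
100 288 378 [258, 311, 353, 367, 373, 380, 388, 394, 399, 401, 405, 409, 407, 402, 401, 394, 395, 398, 398, 400, 402, 399, 398, 391, 380, 371, 363, 364, 360, 343, 342, 333, 305]
165 275 375 [305, 334, 355, 372, 386, 398, 410, 414, 404, 402, 405, 413, 433, 451, 460, 464, 463, 457, 451, 443, 432, 424, 418, 422, 423, 417, 410, 406, 402, 396, 373, 339, 312]
w13.png [(292, 380), (291, 380), (289, 379), (288, 377), (287, 377), (275, 375), (274, 374)]
```

Now the left edge of the end section is inset by 11 px. The flat therefore faces left, about 93° from up. I'll do two more cycles.

Request:
{"fn": "arm_command", "kwargs": {"rows": [[[0,0,0],0,0.03],[[0,0,0],0,0.03],[[0,0,0],0,0.03],[[0,0,0],0,0.03],[[0,-0.005,-0.005],0,0.03],[[0,-0.009,-0.009],0,0.03],[[0,-0.009,-0.009],0,0.03],[[0,-0.006,0.001],0,0.066],[[0,0,0.006],0,0.066],[[0,0,0],0,0.066]]}}

```text
t: 17.15
tcp_pos: [0.5959, -0.1025, 0.0562]
eef_rot: [-2.198, -2.242, 0.002]
wrist_force: [0.3, 0.2, -0.6]
finger_gap: 0.601
```

```bash
python3 - <<'E'
from h import *
prof('w14.png');edges('w14.png')
E
```

```text
17.15 [ 0.5959 -0.1025  0.0562] [ 0.3  0.2 -0.6] 0.0552
100 280 378 [314, 310, 301, 302, 294, 297, 298, 296, 293, 299, 306, 324, 350, 378, 405, 413, 413, 413, 415, 414, 414, 410, 409, 403, 391, 381, 367, 361, 355, 342, 333, 315, 286]
165 275 374 [297, 315, 329, 341, 354, 367, 381, 395, 407, 420, 430, 439, 443, 449, 455, 461, 464, 453, 438, 426, 425, 419, 433, 445, 445, 440, 431, 416, 397, 377, 358, 352, 328]
w14.png [(285, 380), (282, 380), (281, 379), (279, 377), (279, 377), (275, 375), (274, 373)]
```

Request:
{"fn": "arm_command", "kwargs": {"rows": [[[0,0,0],0,0.03],[[0,0,0],0,0.03],[[0,0,0],0,0.03],[[0,0,0],0,0.03],[[0,-0.005,-0.005],0,0.03],[[0,-0.009,-0.009],0,0.03],[[0,-0.009,-0.009],0,0.03],[[0,-0.006,0.001],0,0.066],[[0,0,0.006],0,0.066],[[0,0,0],0,0.066]]}}

```text
t: 18.2
tcp_pos: [0.5959, -0.1025, 0.0562]
eef_rot: [-2.198, -2.242, 0.002]
wrist_force: [-0.8, 0.4, 0.5]
finger_gap: 0.603
```

```bash
python3 - <<'E'
from h import *
prof('w15.png');edges('w15.png')
ims=[cv2.imread('pics/'+f)[0:275,225:425] for f in ('w14.png','w15.png')]
cv2.imwrite('pics/cmp4.png',cv2.convertScaleAbs(cv2.resize(np.hstack(ims),None,fx=2,fy=2,interpolation=cv2.INTER_CUBIC),alpha=1.2))
E
```

```text
18.2 [ 0.5959 -0.1025  0.0562] [-0.8  0.4  0.5] 0.0553
100 276 378 [388, 383, 389, 384, 378, 365, 370, 372, 363, 358, 361, 361, 366, 368, 365, 362, 362, 357, 361, 370, 375, 374, 383, 389, 395, 398, 391, 379, 368, 357, 345, 318, 287]
165 275 374 [319, 328, 338, 344, 353, 358, 368, 375, 383, 388, 395, 401, 405, 412, 421, 426, 432, 437, 442, 446, 450, 453, 448, 446, 440, 440, 430, 404, 384, 371, 375, 369, 338]
w15.png [(281, 380), (279, 380), (277, 379), (276, 377), (275, 377), (275, 375), (274, 374)]
```

View pics/cmp4.png

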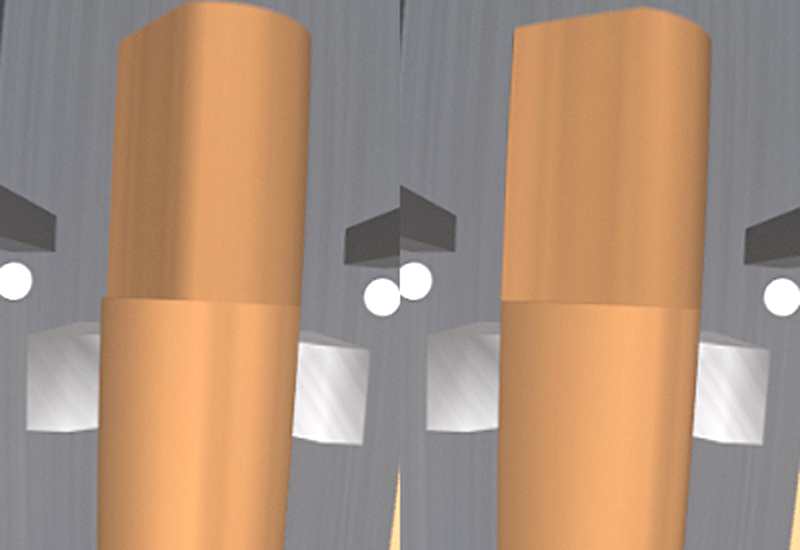

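The flat now faces up-left: its right edge is at about +18° and its centre about -25°. I'll do one shorter cycle of 7 mm instead of 9.

Request:
{"fn": "arm_command", "kwargs": {"rows": [[[0,0,0],0,0.03],[[0,0,0],0,0.03],[[0,0,0],0,0.03],[[0,0,0],0,0.03],[[0,-0.004,-0.004],0,0.03],[[0,-0.007,-0.007],0,0.03],[[0,-0.007,-0.007],0,0.03],[[0,-0.004,0.002],0,0.066],[[0,0,0.006],0,0.066],[[0,0,0],0,0.066]]}}

```text
t: 19.25
tcp_pos: [0.5957, -0.1025, 0.0564]
eef_rot: [-2.198, -2.242, 0.002]
wrist_force: [0.1, -0.6, 0.7]
finger_gap: 0.599
```

```bash
cat >> h.py <<'E'
def flat(f):
    # edges of the end section and strongest vertical crease lines, rows 20..120
    im=cv2.imread('pics/'+f).astype(float).sum(2); g=cv2.GaussianBlur(im,(0,0),2)
    for r0,r1 in ((15,40),(40,80),(90,125)):
        p=g[r0:r1].mean(0); print((r0,r1),[int(v) for v in p[268:392:3]])
E
python3 - <<'E'
from h import *
prof('w16.png');edges('w16.png');flat('w15.png');flat('w16.png')
E
```

```text
19.25 [ 0.5957 -0.1025  0.0564] [ 0.1 -0.6  0.7] 0.055
100 277 379 [309, 364, 418, 418, 423, 426, 421, 419, 407, 401, 407, 411, 398, 394, 397, 398, 403, 405, 404, 404, 400, 398, 396, 393, 404, 415, 416, 415, 392, 368, 343, 328, 292]
165 275 375 [316, 348, 364, 370, 375, 377, 382, 387, 389, 393, 397, 399, 403, 410, 413, 414, 415, 418, 418, 417, 419, 419, 421, 424, 423, 425, 425, 420, 409, 396, 388, 353, 313]
w16.png [(281, 380), (280, 380), (278, 379), (277, 378), (276, 377), (275, 375), (275, 374)]
(15, 40) [319, 323, 329, 328, 335, 364, 377, 381, 379, 372, 366, 366, 364, 356, 354, 357, 361, 364, 365, 364, 361, 357, 356, 361, 370, 375, 380, 387, 395, 400, 397, 388, 376, 363, 351, 333, 306, 295, 318, 327, 324, 326]
(40, 80) [325, 330, 331, 334, 358, 378, 383, 383, 378, 370, 368, 369, 362, 356, 357, 361, 364, 366, 365, 363, 360, 357, 358, 366, 373, 377, 382, 390, 396, 399, 395, 384, 372, 360, 346, 325, 298, 299, 324, 328, 325, 326]
(90, 125) [332, 332, 335, 357, 380, 386, 386, 380, 373, 369, 371, 368, 361, 360, 361, 364, 366, 365, 364, 361, 359, 359, 366, 373, 375, 378, 385, 391, 395, 394, 387, 377, 364, 352, 336, 311, 297, 320, 334, 331, 328, 331]
(15, 40) [320, 324, 330, 330, 318, 313, 350, 394, 411, 416, 419, 419, 414, 407, 401, 403, 402, 394, 389, 390, 393, 396, 398, 400, 401, 399, 396, 393, 393, 399, 408, 413, 411, 394, 368, 344, 322, 306, 318, 328, 326, 327]
(40, 80) [326, 331, 333, 326, 314, 335, 383, 411, 418, 422, 422, 419, 413, 405, 404, 406, 402, 394, 391, 394, 397, 401, 403, 403, 402, 400, 397, 394, 396, 405, 412, 414, 406, 384, 360, 338, 314, 304, 323, 331, 327, 328]
(90, 125) [334, 335, 332, 320, 329, 376, 412, 421, 424, 425, 421, 415, 407, 405, 408, 407, 401, 396, 396, 398, 402, 404, 404, 404, 401, 398, 396, 397, 404, 412, 415, 409, 391, 368, 346, 326, 306, 319, 335, 334, 330, 333]
```

Now the creases are at about -52° and +40°, so the flat's centre is about -6° from up. The 7 mm cycle gave about 20° and the 9 mm one about 33°, so about 4.8 mm should take out the rest.

Request:
{"fn": "arm_command", "kwargs": {"rows": [[[0,0,0],0,0.03],[[0,0,0],0,0.03],[[0,0,0],0,0.03],[[0,0,0],0,0.03],[[0,-0.003,-0.003],0,0.03],[[0,-0.0048,-0.0048],0,0.03],[[0,-0.0048,-0.0048],0,0.03],[[0,-0.002,0.002],0,0.066],[[0,0,0.004],0,0.066],[[0,0,0],0,0.066]]}}

```text
t: 20.3
tcp_pos: [0.5959, -0.1025, 0.057]
eef_rot: [-2.198, -2.242, 0.001]
wrist_force: [-0.4, -0.1, -0.7]
finger_gap: 0.598
```

```bash
python3 - <<'E'
from h import *
prof('w17.png');edges('w17.png');flat('w17.png')
E
```

```text
20.3 [ 0.5959 -0.1025  0.057 ] [-0.4 -0.1 -0.7] 0.0549
100 277 378 [310, 324, 335, 370, 412, 427, 427, 432, 431, 426, 420, 410, 409, 416, 414, 403, 397, 401, 403, 406, 407, 407, 406, 403, 400, 398, 398, 410, 418, 418, 397, 340, 296]
165 275 374 [307, 337, 364, 374, 390, 398, 398, 403, 404, 405, 406, 408, 408, 413, 415, 413, 414, 416, 416, 414, 415, 411, 410, 406, 406, 405, 402, 400, 397, 391, 383, 363, 334]
w17.png [(281, 379), (280, 380), (278, 378), (277, 377), (276, 376), (275, 374), (274, 373)]
(15, 40) [319, 323, 329, 328, 317, 308, 322, 345, 373, 402, 416, 420, 424, 425, 423, 417, 410, 407, 409, 405, 397, 394, 396, 400, 403, 405, 406, 405, 402, 399, 396, 399, 408, 415, 411, 378, 329, 309, 323, 328, 325, 327]
(40, 80) [325, 330, 331, 324, 310, 316, 333, 358, 390, 415, 422, 426, 429, 427, 423, 415, 410, 411, 412, 405, 398, 398, 400, 404, 407, 407, 407, 405, 402, 398, 397, 404, 413, 417, 405, 362, 316, 309, 328, 329, 326, 328]
(90, 125) [333, 334, 330, 318, 317, 327, 346, 381, 414, 426, 429, 431, 430, 425, 418, 411, 412, 415, 411, 403, 400, 401, 403, 406, 408, 407, 405, 402, 400, 399, 403, 411, 416, 410, 378, 331, 308, 325, 336, 333, 330, 333]
```

The flat's centre is now about +5°, which is inside the 9° limit with little margin. I'll do one small mirrored cycle to centre it better.

Request:
{"fn": "arm_command", "kwargs": {"rows": [[[0,0,0],0,0.03],[[0,0,0],0,0.03],[[0,0,0],0,0.03],[[0,0,0],0,0.03],[[0,0.0025,-0.0025],0,0.03],[[0,0.0042,-0.0042],0,0.03],[[0,0.0042,-0.0042],0,0.03],[[0,0.0015,0.0025],0,0.066],[[0,0,0.004],0,0.066],[[0,0,0],0,0.066]]}}

```text
t: 21.35
tcp_pos: [0.5966, -0.1026, 0.0577]
eef_rot: [2.199, 2.243, 0.001]
wrist_force: [-0.1, 0.2, -0.3]
finger_gap: 0.6
```

```bash
python3 - <<'E'
from h import *
prof('w18.png');edges('w18.png');flat('w18.png')
E
```

```text
21.35 [ 0.5966 -0.1026  0.0577] [-0.1  0.2 -0.3] 0.0551
100 276 376 [332, 405, 408, 412, 416, 409, 406, 398, 392, 400, 402, 392, 385, 385, 387, 390, 393, 394, 394, 390, 388, 386, 384, 397, 404, 405, 404, 389, 372, 357, 344, 323, 295]
165 274 372 [324, 347, 355, 358, 364, 369, 375, 376, 384, 387, 392, 396, 401, 405, 409, 410, 416, 415, 416, 419, 421, 423, 425, 425, 430, 426, 427, 417, 405, 397, 377, 341, 321]
w18.png [(280, 377), (279, 378), (277, 376), (276, 375), (275, 374), (274, 373), (273, 371)]
(15, 40) [319, 324, 328, 324, 315, 341, 386, 400, 405, 408, 406, 401, 393, 392, 393, 389, 381, 380, 383, 387, 390, 392, 392, 390, 387, 384, 382, 388, 398, 404, 403, 393, 376, 358, 341, 321, 306, 314, 325, 324, 323, 327]
(40, 80) [325, 329, 328, 320, 330, 377, 402, 408, 411, 410, 406, 399, 394, 396, 395, 388, 383, 384, 387, 391, 393, 394, 393, 390, 387, 384, 386, 393, 401, 404, 400, 387, 369, 353, 336, 314, 301, 318, 328, 325, 324, 327]
(90, 125) [332, 331, 327, 329, 371, 404, 411, 414, 413, 409, 402, 397, 398, 400, 395, 388, 386, 388, 391, 393, 394, 393, 391, 389, 387, 387, 393, 401, 405, 402, 390, 374, 359, 344, 324, 305, 314, 331, 332, 328, 328, 332]
```

That overshot to about -10°. The 4.8 mm leftward cycle gave +10° before, so I'll repeat exactly that one.

Request:
{"fn": "arm_command", "kwargs": {"rows": [[[0,0,0],0,0.03],[[0,0,0],0,0.03],[[0,0,0],0,0.03],[[0,0,0],0,0.03],[[0,-0.003,-0.003],0,0.03],[[0,-0.0048,-0.0048],0,0.03],[[0,-0.0048,-0.0048],0,0.03],[[0,-0.002,0.002],0,0.066],[[0,0,0.004],0,0.066],[[0,0,0],0,0.066]]}}

```text
t: 22.4
tcp_pos: [0.5959, -0.1025, 0.057]
eef_rot: [-2.198, -2.242, 0.001]
wrist_force: [0.3, -0.5, 0.7]
finger_gap: 0.599
```

```bash
python3 - <<'E'
from h import *
prof('w19.png');edges('w19.png');flat('w19.png')
E
```

```text
22.4 [ 0.5959 -0.1025  0.057 ] [ 0.3 -0.5  0.7] 0.055
100 277 378 [305, 325, 363, 411, 424, 425, 431, 431, 427, 418, 408, 410, 415, 413, 402, 397, 400, 401, 406, 408, 405, 404, 401, 398, 398, 397, 407, 416, 417, 407, 363, 324, 293]
165 275 374 [308, 347, 361, 375, 382, 388, 391, 394, 396, 398, 399, 403, 405, 409, 408, 413, 415, 416, 413, 413, 414, 411, 411, 411, 410, 409, 408, 405, 403, 396, 381, 364, 321]
w19.png [(281, 378), (280, 379), (278, 378), (277, 377), (276, 376), (275, 374), (274, 373)]
(15, 40) [319, 323, 329, 327, 317, 308, 327, 361, 397, 414, 419, 423, 424, 422, 416, 408, 407, 408, 404, 395, 392, 395, 399, 402, 404, 405, 404, 400, 397, 394, 397, 407, 414, 414, 391, 352, 319, 308, 323, 327, 324, 327]
(40, 80) [325, 329, 331, 324, 311, 317, 346, 384, 413, 421, 426, 428, 426, 421, 413, 409, 411, 410, 403, 396, 396, 399, 403, 406, 407, 406, 404, 400, 397, 396, 403, 412, 416, 410, 379, 340, 310, 309, 328, 329, 326, 327]
(90, 125) [332, 333, 330, 318, 315, 337, 376, 412, 424, 428, 430, 429, 424, 416, 410, 412, 414, 409, 402, 399, 400, 402, 406, 407, 406, 404, 402, 399, 398, 402, 410, 416, 413, 391, 353, 320, 307, 326, 335, 332, 329, 333]
```

The flat's centre is now about +1°, with creases at about -46° and +48°. The dowel is free. I'll rise straight up and go forward to look at the keeper.

Request:
{"fn": "arm_command", "kwargs": {"rows": [[[0,0,-0.02],0,0.055],[[0,0,-0.06],0,0.055],[[0,0,-0.1],0,0.055],[[0,0,-0.14],0,0.055],[[0.03,0,-0.14],0,0.055],[[0.06,0,-0.14],0,0.055],[[0.07,0,-0.14],0,0.055],[[0.07,0,-0.14],0,0.055]]}}

```text
t: 23.25
tcp_pos: [0.5949, -0.0304, 0.1984]
eef_rot: [2.195, 2.248, 0.001]
wrist_force: [0.1, -0.8, 0.3]
finger_gap: 0.598
```

```bash
cat >> h.py <<'E'
def kl(f):
    s=env.observe(); im=cap('wrist',f); print(s['t'],np.round(s['tcp_pos'],4),np.round(s['eef_rot'],3).tolist(),s['finger_gap'])
    for q in ('keeper','bar'):
        print(q,[(np.round(x['centre'],1).tolist(),round(x['score'],2),np.round(atz('wrist',*x['centre'],.12,s),4).tolist()) for x in env.recognise(q,'wrist')])
    # dark knob on bright bar: bright pixels, low saturation
    hsv=cv2.cvtColor(im,cv2.COLOR_RGB2HSV)
    return im,s
E
python3 - <<'E'
from h import *
im,s=kl('k1.png')
cv2.imwrite('pics/k1c.png',cv2.resize(im[0:280,170:490,::-1],None,fx=2,fy=2,interpolation=cv2.INTER_CUBIC))
E
```

```text
23.25 [ 0.5949 -0.0304  0.1984] [2.195, 2.248, 0.001] 0.5976531639131758
keeper [([69.1, 117.0], 0.97, [0.4513, 0.0973, 0.12]), ([115.7, 333.2], 0.95, [0.6019, 0.0582, 0.12]), ([0.6, 273.9], 0.66, [0.562, 0.1365, 0.12]), ([343.2, 83.7], 0.52, [0.3946, -0.1187, 0.12])]
bar [([256.3, 321.3], 0.58, [0.5967, -0.0338, 0.12])]
```

View pics/k1c.png

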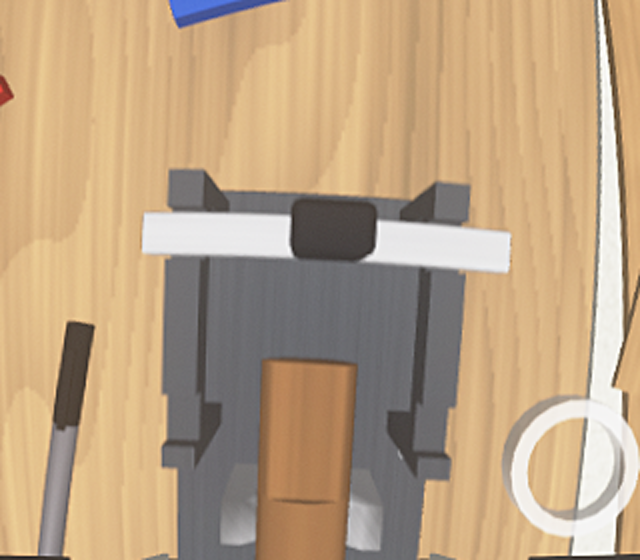

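Request:
{"fn": "arm_command", "kwargs": {"rows": [[[0.03,0,0],0,0.055],[[0.04,0,0],0,0.055],[[0.04,0,0],0,0.055]]}}

```text
t: 23.7
tcp_pos: [0.5941, 0.0086, 0.198]
eef_rot: [-2.196, -2.246, -0.001]
wrist_force: [0.1, 0.3, -0.0]
finger_gap: 0.601
```

```bash
python3 - <<'E'
from h import *
im,s=kl('k2.png')
E
```

```text
23.7 [0.5941 0.0086 0.198 ] [-2.196, -2.246, -0.001] 0.6005027160660097
keeper [([174.4, 332.3], 0.98, [0.6015, 0.0597, 0.12]), ([108.7, 117.5], 0.72, [0.4523, 0.1075, 0.12]), ([0.1, 66.2], 0.72, [0.3957, 0.2029, 0.12]), ([279.1, 320.1], 0.7, [0.5954, -0.0109, 0.12]), ([18.5, 318.0], 0.56, [0.5901, 0.1621, 0.12])]
bar [([227.9, 323.2], 0.72, [0.5966, 0.0247, 0.12]), ([280.5, 320.0], 0.61, [0.5954, -0.0119, 0.12])]
```

The picture shows the keeper across the outer notches, with the knob top at crop (200-250, 292-377) and the bar ends at crop columns 143 and 511. The dowel flat is facing up, and the lock notches near crop row 430 are empty. Next I'll compute positions from this.

```bash
python3 - <<'E'
from h import *
s=dict(tcp_pos=[.5949,-.0304,.1984],eef_rot=[2.195,2.248,.001])
P=lambda r,c,z:np.round(atz('wrist',r/2,c/2+170,z,s),4)
for n,r,c,z in [('barL far',212,144,.109),('barL near',254,143,.109),('barR far',230,511,.109),('barR near',272,511,.109),('knob TL',203,293,.151),('knob TR',204,376,.151),('knob BL',248,293,.151),('knob BR',250,376,.151),('cheekL far-out',171,169,.105),('cheekR far-out',184,469,.105),('cheekL notch near? ',392,163,.105),('cheekR notch',392,456,.105),('cheekL end',466,163,.105),('cheekR end',479,449,.105),('flat endL',362,262,.091),('flat endR',362,356,.091),('flat inL',498,258,.091),('flat inR',498,351,.091)]:
    print(n,P(r,c,z))
# two views of keeper class centre + knob segmentation
S2=dict(tcp_pos=[.5941,.0086,.198],eef_rot=[-2.196,-2.246,-.001])
x,e=tri([ray('wrist',115.7,333.2,s),ray('wrist',174.4,332.3,S2)]);print('keeper tri',x.round(4),np.round(e,4))
for f,st,rr in (('k1.png',s,(90,140)),('k2.png',S2,(150,200))):
    im=cv2.imread('pics/'+f); hsv=cv2.cvtColor(im,cv2.COLOR_BGR2HSV)
    m=((hsv[...,2]>200)&(hsv[...,1]<35)).astype(np.uint8); 
    n,l,stt,ce=cv2.connectedComponentsWithStats(m)
    for i in range(1,n):
        if stt[i,4]>150 and rr[0]-30<ce[i][1]<rr[1]+30 and 220<ce[i][0]<450: print(f,'bright',stt[i].tolist(),ce[i].round(1))
    m=((im.max(2)<62)).astype(np.uint8); m[rr[1]+20:]=0;n,l,stt,ce=cv2.connectedComponentsWithStats(m)
    for i in range(1,n):
        if stt[i,4]>150 : print(f,'dark',stt[i].tolist(),ce[i].round(1))
E
```

```text
barL far [0.5415 0.0655 0.109 ]
barL near [0.5415 0.0512 0.109 ]
barR far [0.6647 0.0634 0.109 ]
barR near [0.6652 0.049  0.109 ]
knob TL [0.5915 0.0633 0.151 ]
knob TR [0.6141 0.0638 0.151 ]
knob BL [0.5918 0.0507 0.151 ]
knob BR [0.6145 0.0509 0.151 ]
cheekL far-out [0.549 0.08  0.105]
cheekR far-out [0.6505 0.0787 0.105 ]
cheekL notch near?  [0.5477 0.0038 0.105 ]
cheekR notch [0.6489 0.0063 0.105 ]
cheekL end [ 0.5474 -0.0225  0.105 ]
cheekR end [ 0.6485 -0.0248  0.105 ]
flat endL [0.5812 0.0133 0.091 ]
flat endR [0.6148 0.0141 0.091 ]
flat inL [ 0.5804 -0.0373  0.091 ]
flat inR [ 0.615  -0.0365  0.091 ]
keeper tri [0.6021 0.059  0.1105] [0.0001 0.0001]
k1.png bright [241, 106, 75, 23, 1495] [277.4 116.7]
k1.png bright [353, 110, 73, 26, 1372] [390.9 123. ]
k2.png bright [242, 164, 74, 22, 1453] [278.  174.3]
k2.png bright [354, 168, 70, 24, 1300] [389.9 179.7]
```

The keeper is at (0.603, 0.0575), bar top z≈0.11, yaw about -1°. The cheeks give the same yaw, and the park notch works out at y≈0.0577, which agrees. The move to the lock notch is 65 mm along -y of the jig. I'll go over the knob, turning 2.4°, and then down.

Request:
{"fn": "arm_command", "kwargs": {"rows": [[[0.025,0.005,0],2.4,0.055],[[0.0486,0.0102,0],2.4,0.055],[[0.0486,0.0102,0.02],2.4,0.055],[[0.0486,0.0102,0.03],2.4,0.055],[[0.0486,0.0102,0.03],2.4,0.055]]}}

```text
t: 24.35
tcp_pos: [0.6022, 0.0539, 0.1659]
eef_rot: [-2.247, -2.194, 0.006]
wrist_force: [-0.2, -0.1, 0.1]
finger_gap: 0.598
```

Request:
{"fn": "arm_command", "kwargs": {"rows": [[[0.003,0.0005,0],0,0.055],[[0.003,0.0005,0.02],0,0.055],[[0.003,0.0005,0.04],0,0.055],[[0.003,0.0005,0.051],0,0.055],[[0.003,0.0005,0.051],0,0.055]]}}

```text
t: 24.85
tcp_pos: [0.6032, 0.0584, 0.1159]
eef_rot: [-2.246, -2.195, 0.003]
wrist_force: [-0.0, -0.1, -0.3]
finger_gap: 0.598
```

Over the knob now: (0.603, 0.058, 0.116), no contact. Closing.

Request:
{"fn": "arm_command", "kwargs": {"rows": [[[0,0,0],0,0.015],[[0,0,0],0,0.015],[[0,0,0],0,0.015],[[0,0,0],0,0.015],[[0,0,0],0,0.015],[[0,0,0],0,0.015]], "force": 20}}

```text
t: 25.45
tcp_pos: [0.604, 0.0592, 0.1174]
eef_rot: [2.245, 2.197, -0.0]
wrist_force: [-1.9, -1.3, 4.5]
finger_gap: 0.257
```

Gripped, with a 23.6 mm gap that matches the knob. Lift 22 mm and move 65 mm towards the lock notches.

Request:
{"fn": "arm_command", "kwargs": {"rows": [[[0,0,-0.01],0,0.015],[[0,0,-0.022],0,0.015],[[0,0,-0.024],0,0.015],[[-0.015,0,-0.024],0,0.015],[[-0.035,-0.002,-0.024],0,0.015],[[-0.055,-0.0035,-0.024],0,0.015],[[-0.065,-0.0035,-0.024],0,0.015],[[-0.065,-0.0035,-0.024],0,0.015],[[-0.065,-0.0035,-0.024],0,0.015]]}}

```text
t: 26.35
tcp_pos: [0.599, -0.0055, 0.1409]
eef_rot: [-2.246, -2.196, -0.001]
wrist_force: [-0.3, 1.2, -0.9]
finger_gap: 0.259
```

```bash
python3 - <<'E'
from h import *
s=env.observe();print(s['t'],np.round(s['tcp_pos'],4),np.round(s['eef_rot'],4),np.round(s['wrist_force'],1),s['finger_gap'])
im=cap('top','t2.png');im=cap('side','s2.png')
for n in('top','side'):
  for q in ('keeper',):print(n,[(np.round(x['centre']).tolist(),round(x['score'],2)) for x in env.recognise(q,n)])
E
```

```text
26.35 [ 0.599  -0.0055  0.1409] [-2.2459e+00 -2.1960e+00 -8.0000e-04] [-0.3  1.2 -0.9] 0.25911461518633405
top [([302.0, 256.0], 0.7), ([213.0, 224.0], 0.67), ([327.0, 383.0], 0.64)]
side [([388.0, 333.0], 0.9), ([251.0, 397.0], 0.87), ([292.0, 249.0], 0.77), ([310.0, 324.0], 0.75), ([220.0, 291.0], 0.51)]
```

The measured shift is (-5.0, -64.7) mm, as wanted. Lowering.

Request:
{"fn": "arm_command", "kwargs": {"rows": [[[0,0,0.008],0,0.015],[[0,0,0.013],0,0.015],[[0,0,0.017],0,0.015],[[0,0,0.021],0,0.015],[[0,0,0.024],0,0.015],[[0,0,0.024],0,0.015]]}}

```text
t: 27.15
tcp_pos: [0.5989, -0.0056, 0.1174]
eef_rot: [2.246, 2.197, -0.001]
wrist_force: [-2.1, -0.5, 3.9]
finger_gap: 0.26
```

The TCP z of 0.1174 is exactly the height when gripped in the park notch, with the same contact force. It's home, so I'll release and withdraw to where the camera sees the keeper.

Request:
{"fn": "arm_command", "kwargs": {"rows": [[[0,0,0],0,0.05],[[0,0,0],0,0.05],[[0,0,0],0,0.05],[[0,0,0],0,0.05],[[0,0,-0.01],0,0.05],[[0,0,-0.03],0,0.05],[[0,0,-0.06],0,0.05],[[0,0,-0.09],0,0.05],[[-0.03,0,-0.09],0,0.05],[[-0.06,0,-0.09],0,0.05]]}}

```text
t: 28.15
tcp_pos: [0.5989, -0.065, 0.2095]
eef_rot: [2.24, 2.198, 0.004]
wrist_force: [0.6, -0.1, -1.3]
finger_gap: 0.549
```

Request:
{"fn": "arm_command", "kwargs": {"rows": [[[-0.02,0,0],0,0.05],[[-0.04,0,0],0,0.05],[[-0.04,0,0],0,0.05],[[-0.04,0,0],0,0.05]]}}

```text
t: 28.55
tcp_pos: [0.5969, -0.1054, 0.2074]
eef_rot: [-2.247, -2.196, -0.001]
wrist_force: [-0.1, 0.7, 0.2]
finger_gap: 0.544
```

```bash
python3 - <<'E'
from h import *
im,s=kl('k3.png')
hsv=cv2.cvtColor(im,cv2.COLOR_RGB2HSV)
m=((hsv[...,2]>190)&(hsv[...,1]<40)).astype(np.uint8)
n,l,st,ce=cv2.connectedComponentsWithStats(m)
for i in range(1,n):
    x,y,w,h,a=st[i]
    if a>250 and y<260:
        b=cv2.boxPoints(cv2.minAreaRect(np.argwhere(l==i)[:,::-1].astype(np.float32)))
        print(st[i].tolist(),ce[i].round(1),[np.round(atz('wrist',q[1],q[0],.109,s)[:2],4).tolist() for q in b])
# side check: keeper height
env.capture('side');
r=[x['centre'] for x in env.recognise('keeper','side')];print(np.round(r).tolist())
kw=[x['centre'] for x in env.recognise('keeper','wrist')]
for c in r:
    x,e=tri([ray('side',*c),ray('wrist',*kw[0],s)]);print(x.round(4),np.round(e,4))
E
```

```text
28.55 [ 0.5969 -0.1054  0.2074] [-2.247, -2.196, -0.001] 0.5439857194340363
keeper [([103.4, 317.8], 0.95, [0.5985, -0.0081, 0.12]), ([268.1, 99.0], 0.84, [0.4219, -0.1187, 0.12]), ([16.5, 108.3], 0.72, [0.4443, 0.0759, 0.12])]
bar [([208.1, 317.5], 0.98, [0.5967, -0.0778, 0.12]), ([146.2, 473.4], 0.72, [0.7058, -0.0351, 0.12]), ([272.4, 425.7], 0.67, [0.6736, -0.1258, 0.12])]
[423, 0, 180, 238, 9929] [502.9 178.8] [[0.6156, 0.0072], [0.7034, 0.0794], [0.8729, -0.0858], [0.7506, -0.1593]]
[596, 0, 44, 293, 9601] [622.5 144.9] [[0.8434, 0.1083], [0.9083, 0.128], [0.924, -0.1646], [0.8548, -0.1584]]
[230, 94, 72, 22, 1347] [264.3 104.5] [[0.5375, 0.002], [0.5869, 0.0005], [0.587, -0.0132], [0.5376, -0.012]]
[336, 94, 72, 22, 1349] [372.8 104.3] [[0.6107, -0.0137], [0.6115, 0.0001], [0.6609, -0.0007], [0.6602, -0.0147]]
[[310.0, 327.0], [390.0, 334.0], [252.0, 396.0], [295.0, 251.0], [258.0, 336.0]]
[ 0.544   0.0051 -0.2457] [0.0621 0.0621]
[ 0.5138  0.0469 -0.6895] [0.0937 0.0937]
[ 0.4623 -0.0527  0.0892] [0.1444 0.1444]
[ 0.6417  0.0648 -0.1804] [0.0571 0.0571]
[ 0.5398 -0.0244 -0.0071] [0.0665 0.0665]
```

The keeper spans 123 mm when its top is assumed at the seated height of 0.109 m (true length 124 mm). It lies level and square at (0.599, -0.006), and the lock notch is at about (0.598, -0.007). The arm is clear, so I'm handing in.

```bash
python3 -c "
from plant import env
print(env.finish_job())"
```

```text
the job is handed in; nothing more can be done
None
```

The dowel's flats face up and the keeper sits in the lock notches; I handed the job in at about 29 s of the 72 s allowed.

- **How I rolled it:** The tool can't tilt, so I couldn't turn the dowel in the grip. Rolling it by friction with the fingertips or one pad also failed, with no lasting roll. I then repeated one cycle: grip the dowel, slide it a few millimetres up one V face, and let it roll back down. It was not lifted out of the Vs.
- **Flats:** The creases of the longer flat measured about +1° from straight up, good to about 3°, against the 9° limit. I did not measure the angle again after the keeper went in.
- **Keeper:** I gripped it by the knob with a 23.6 mm gap, lifted it 24 mm and moved it 65 mm to the lock notches. It came down to the same height as in the park notch (TCP z 0.1174 m both times, similar contact force), so it is fully home. A last wrist picture, measured in code, put it level and within about 1 mm of the lock notch.
- **What failed or disagreed:**
  - The first friction stroke pushed the dowel up the V at 55 N with the fingertips, within the 120 N wrist limit.
  - One small correction overshot to about -10° and needed a further cycle.
  - The final check of keeper height against the side camera failed, because none of its detections matched the keeper.
- **Other objects:** No move was aimed near them, and no unexpected contact force showed, but I did not check their positions at the end.

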